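# Show the wormhole to be filled next

## Robot

A 6-joint arm with a two-finger parallel gripper is mounted at the origin on the work surface. World frame = base frame: x ahead of the robot, y to its left, z up, the work surface at z = 0. Lengths are in m, angles in rad, forces in N, time in s.
With the tool pointing down it reaches from about 0.25 to 0.775 m from the base axis. Payload 4 kg.
Tool frame: the origin (TCP) lies between the finger pads, 19 mm behind the fingertips; this is the grasp point; z points along the fingers, y is the line along which they close (so a half turn about z gives the same grasp; the last joint's range is limited). The gripper opens to 85 mm and grips with 20 to 120 N. Pads are 22 mm wide; open, the fingers measure 114 mm over their backs; the gripper's body (76 mm by 85 mm) begins 54 mm behind the grasp point. The pads swing forward as they close: fully open they stand 13 mm farther back than shut.
Start: joints at [-0.103, 0.087, 1.371, -0, 1.684, -0.103], TCP at [0.55, -0, 0.25] pointing down, gripper open.
Joint ranges: [-3.1, 3.1], [-0.76, 2.03], [0.27, 2.55], [-1.08, 4.22], [0.17, 2.65], [-2.57, 2.57]. Speed limits (rad/s): [2.79, 2.79, 3.14, 3.14, 3.14, 3.14].

## Interface

Orientations are given as a unit quaternion [x, y, z, w].
In Python, from cell import manip, viewer, job gives the robot as it stands.
- The arm moves only by the tool step_arm, never from a script. Its argument "steps" is a list of rows, each a list of 7 numbers: the opening in per cent of the stroke, from 0 (shut) to 100 (fully open), then the shift along the world's x, y, z in units of 50 mm (1.0 is 50 mm), then the turn, a rotation vector about the world's x, y, z in units of 8 degrees (1.0 is 8 degrees). In form: [[fingers, x, y, z, ax, ay, az], ...]. A call has 1 to 20 rows; each row is the pose to reach, as a shift and turn from the pose commanded when the call began; what a row does not reach only later rows make up. A row lasts 1/10 s, in which the tool goes at most 50 mm and 8.59 degrees, less where a joint would pass 70% of its speed; a pose out of reach is approached as far as the arm can. A call with a gripper value outside its range is refused whole. The fingers move at their own pace and stop on an object; "squeeze" is the grip in N (left out, the last holds). Time passes only in rows, so rows that repeat a pose let the fingers close. It gives the time, the measured TCP pose, the force, the opening and the grip force at its end, in the units of the state.
- manip.sense(): the state, without advancing time (a new reading comes with each control period).
- viewer.capture(name): name is "scene" or "side" or "wrist"; returns a dict with "frame" (400x640x3 uint8, blue, green, red), "z_map" (400x640 float32, m along the optical axis (not along the pixel's ray), 0 where there is no reading), "fx", "fy", "cx", "cy" (pixels), "k1" (the pictures are not rectified: a ray, as slopes to the right and down, at radius r is drawn at 1 + k1 r^2 times it, then the intrinsics apply), "extrinsics" (4x4, takes a point from world to camera coordinates). Camera axes: x right, y up, looking along -z (the intrinsics and any distortion apply to the point x, -y, -z); pixel columns grow to the right and rows downward; lengths in m; the calibration is good to about 2 mm. A picture is of the moment at which its call begins.
- job.finish_job(): hands the job in; it is judged then, once.
The state is a dict: "time": time; "joint_pos": joint angles; "qd": joint speeds; "joint_torque": joint torques, N m; "tcp_pos": TCP position; "orientation": TCP orientation; "force": force on the tool from outside, world axes, zero at the start; "torque": the same for the moment, N m; "finger_gap": finger opening in m; "finger_force": force on a finger pad.
Only numpy, scipy, OpenCV 4.12 (cv2) and the standard library are available. Lean on these libraries where they do the work, as an engineer would, in place of code of your own. Each camera call takes 0.05 s, during which the arm holds its last target. There are 200 camera calls.

## Task

The largest of the four wormholes in the old leaf on the white repair board is to be filled next: show me which one it is. First push the bench magnifier's lens gently aside until no part of it hangs over the board, leaving its foot where it stands; then point straight down at the middle of the largest hole with the fingertips a centimetre or two above the paper, stay there for two seconds and finish still pointing. Do not grasp or lift anything, do not touch the leaf or its board, and leave the weights, the bowl and the brush alone.

Things in the scene. Friction and masses are not known exactly. Their poses are not given: they have to be found in the camera images.
- board: white rigid repair board, 220 mm (its x) by 300 mm (its y) by 8 mm thick, fixed on the table, with the yellowed ruled leaf (190 x 250 mm, 1 mm) flat on its middle; paper top 9 mm above the table. Origin: centre of the board's underside; z up
- hole_large: a round, slightly ragged wormhole in the leaf, about 25 mm across, the white board showing through it, thin brown rim; flat. Origin: its middle, on the paper's upper face. The largest of the four; which of the four places it has varies
- hole_small_1: a round, slightly ragged wormhole in the leaf, about 11 mm across, the white board showing through it, thin brown rim; flat. Origin: its middle, on the paper's upper face
- hole_small_2: a round, slightly ragged wormhole in the leaf, about 10 mm across, the white board showing through it, thin brown rim; flat. Origin: its middle, on the paper's upper face
- hole_small_3: a round, slightly ragged wormhole in the leaf, about 9 mm across, the white board showing through it, thin brown rim; flat. Origin: its middle, on the paper's upper face
- lens (a point): centre of the magnifier's lens: a level glass in a black round rim, 114 mm outside diameter and 12 mm thick, its mid-plane 155 mm above the table. The rim and glass together are one rigid disc. An arm of two level parallel steel rods at the same height joins it to the pivot, 200 mm from the lens centre
- pivot (a point): on the upright axis about which lens and arm swing, at the height of the rods (155 mm above the table), inside a black collar 23 mm across; the post's cap tops out 180 mm above the table. The arm's black end block reaches 21 mm behind the axis
- rod_far: one of the arm's two steel rods, 6 mm thick; on the side of the arm that faces away from the robot at the start. The rods are parallel, 30 mm apart (36 mm over both), one each side of the collar, and run level from the collar to the rim, free from 20 to 140 mm from the pivot axis. Origin: on the rod, 68 mm from the pivot towards the lens; its y axis points from the lens to the pivot end
- rod_near: the other rod, on the side that faces the robot at the start. Taking hold of the arm would press on both rods at once; pushing touches one
- head (a joint): swing of lens and arm about the upright post, rad, range -2.2 to 2.2; at 0 the arm points along the foot's own -y, positive is counter-clockwise from above (from over the board, positive swings the lens away from the robot). Light friction, about 0.2 N m (1 to 2 N at the rods or rim); stays where it is left
- stand: the magnifier's weighted foot (dark metal disc, 120 mm diameter, 22 mm high, about 2.6 kg) with its 14 mm post; loose on the table beside the board's left (+y) edge. Origin: centre of the underside, below the pivot
- weight_1: small brass weight with a knob, 30 mm diameter, 34 mm high, on the leaf's far left corner. Origin: centre of the underside
- weight_2: the same, on the leaf's far right corner. Origin: centre of the underside
- bowl: steel paste bowl, 124 mm diameter, 50 mm high, on the table right of the board. Origin: centre of the underside
- brush: flat paste brush with dark wooden handle and pale bristles, 200 mm long, 47 mm wide at the bristles, 11 mm thick, lying on the table left of the magnifier. Origin: middle of the underside; it lies along its own x, bristles to +x

How it is judged:
On the way, in this order (a step that is already met when the one before it is completed fails the run):
1. the magnifier's lens is pushed clear of the board and is at rest ((y of lens in the frame of board above 0.195 m or y of lens in the frame of board below -0.195 m or x of lens in the frame of board above 0.155 m or x of lens in the frame of board below -0.155 m) and velocity of joint head between -0.05 and 0.05 rad/s), for 0.2 s.
2. the tool points straight down at the middle of the largest hole, just above the paper, and stays there ((y of lens in the frame of board above 0.195 m or y of lens in the frame of board below -0.195 m or x of lens in the frame of board above 0.155 m or x of lens in the frame of board below -0.155 m) and horizontal distance between the grasp point and hole_large below 0.012 m and z of the grasp point in the frame of hole_large below 0.06 m and angle between the grasp point's own z axis and vertical above 2.7 rad), for 1.5 s.
At the end, for the whole second after the job is handed in: Tool point within 12 mm (level) of the largest hole's middle, under 60 mm above the paper, within 25 degrees of straight down, touching nothing; lens rim clear of the board (10 mm overlap tolerated), at rest; foot within 20 mm, weights, bowl and brush within 10 mm of their starts (all of step 2 and velocity of joint head between -0.05 and 0.05 rad/s and distance of each of weight_1, weight_2, bowl, brush from where it was at the start of the episode below 0.01 m and distance of stand from where it was at the start of the episode below 0.02 m).
It fails at once if the robot touches the leaf or its board (contact force between any of the fingers, the arm and board above 0.3 N).
It fails at once if the magnifier is pushed hard (over 25 N) rather than gently (contact force between any of the fingers, the arm and stand above 25 N).
It fails at once if the magnifier's arm is gripped: both of its rods pressed at once (contact force between any of the fingers, the arm and rod_near above 0.5 N and contact force between any of the fingers, the arm and rod_far above 0.5 N).
It fails at once if the magnifier's foot is shoved, tipped or lifted (distance of stand from where it was at the start of the episode above 0.02 m or angle between stand's own z axis and vertical above 0.1 rad).
It fails at once if a weight, the bowl or the brush is moved or lifted (distance of any of weight_1, weight_2, bowl, brush from where it was at the start of the episode above 0.01 m).
It also fails if it takes over 48 s, if anything falls off the work surface, if the arm or the gripper's body presses on something with over 40 N, if the wrist force passes 120 N, or if a joint passes its speed limit or range.

## Working session

There is one attempt and no reset: what is moved stays moved. The work goes in short steps, Python scripts to look and compute and a tool call to move; the robot and the scene stay as the last step left them, time stands still between calls to the robot, and variables do not carry over. Pictures are saved under pics/ and viewed, at most 10 in all, crops included, and the job is handed in when it is done.

Besides the shell and the picture viewer there is one more tool, called after ">>>" by a JSON object that holds its "name" and its "arguments". step_arm: Moves the arm, as the interface text tells. Its arguments: {"type":"object","properties":{"steps":{"type":"array","items":{"type":"array","items":{"type":"number"}}},"squeeze":{"type":"number"}},"required":["steps"]}

```bash
mkdir -p pics; cat > h.py <<'E'
import numpy as np, cv2
from cell import manip, viewer, job
def cap(n,save=None):
    c=viewer.capture(n)
    if save: cv2.imwrite('pics/'+save,c['frame']); np.savez('pics/'+save+'.npz',**{k:np.array(v) for k,v in c.items()})
    return c
def world(c,u,v,z=None):
    # pixel -> world; with z given: intersect with plane, else by depth
    k1=float(c['k1']); d=np.array([(u-c['cx'])/c['fx'],(v-c['cy'])/c['fy']]); s=d.copy()
    for _ in range(30): s=d/(1+k1*(s@s))
    E=np.array(c['extrinsics']); R,t=E[:3,:3],E[:3,3]
    o=-R.T@t; r=R.T@np.array([s[0],-s[1],-1])
    if z is not None: return o+r*(z-o[2])/r[2]
    return o+r*float(c['z_map'][int(round(v)),int(round(u))])
E
python3 - <<'E'
from h import *
a=cap('scene','s1.png');b=cap('side','d1.png')
for c in(a,b):
    E=np.array(c['extrinsics']);print(-E[:3,:3].T@E[:3,3])
print(manip.sense())
E
```

```text
[1.25286653 0.12674711 0.96470689]
[ 0.35920149 -0.81069685  0.83027081]
{'time': 0.1, 'joint_pos': array([-1.03104525e-01,  8.79122142e-02,  1.37213654e+00, -2.69179883e-05,
        1.68360316e+00, -1.03112468e-01]), 'qd': array([ 0.00157472, -0.00184649, -0.00424237,  0.00023528, -0.00136429,
       -0.00015649]), 'joint_torque': array([ 2.78635656e-03, -3.53014469e+01, -3.14218891e+01, -1.15072685e-04,
        7.91701314e-03, -1.45799942e-05]), 'tcp_pos': array([5.49580488e-01, 2.80684674e-05, 2.48922174e-01]), 'orientation': array([ 7.07104660e-01,  7.07108153e-01, -6.59638800e-04, -7.90696831e-04]), 'force': array([-0.36531995,  0.03553554, -0.47627705]), 'torque': array([-0.01218947, -0.05924064,  0.02544015]), 'finger_force': 0.0, 'finger_gap': 0.08515298585928006}
```

View pics/s1.png

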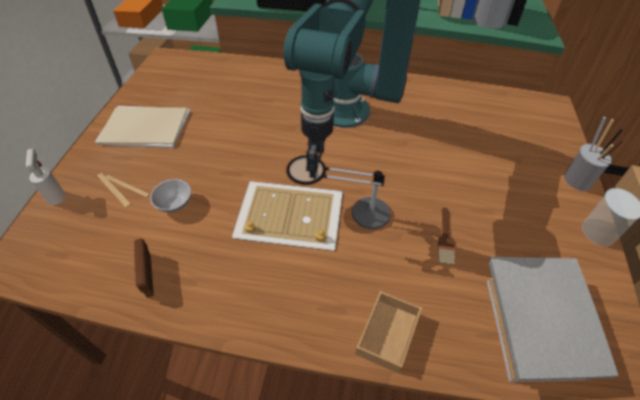

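View pics/d1.png

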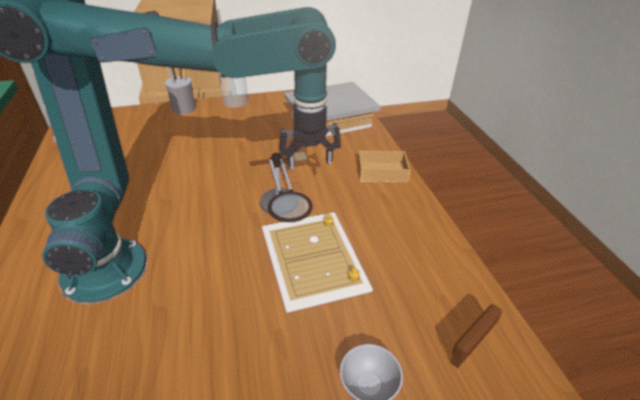

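The scene view shows the board at about (290,215) with all four holes visible. The biggest is at scene (306,220) and side (314,239). The lens is at scene (306,169), the pivot at about (377,178) and the foot at (372,213).

```bash
python3 - <<'E'
from h import *
a=dict(np.load('pics/s1.png.npz'));b=dict(np.load('pics/d1.png.npz'))
f=lambda c,u,v,z=None:world(c,u,v,z).round(4)
print('hole',f(a,306,220,.009),f(b,314,239,.009))
print('lens',f(a,306,169,.155),f(b,290,206.5,.155))
print('foot',f(a,372,212,.022), 'cap',f(a,378,175,.18),f(b,277,158,.18))
print('board corners',[f(a,*p,.008)[:2] for p in((253,183),(344,187),(341,247),(235,241))],[f(b,*p,.008)[:2] for p in((263,226),(333,214),(370,291),(291,306))])
print('bowl',f(a,170,195,.03),'weights',f(a,250,228,.03),f(a,320,236,.03),'brush',f(a,446,225,.01),f(a,446,263,.01))
x=cv2.resize(a['frame'][130:260,215:415],None,fx=4,fy=4,interpolation=cv2.INTER_CUBIC)
cv2.imwrite('pics/s1c.png',x)
y=cv2.resize(b['frame'][140:310,230:400],None,fx=3.5,fy=3.5,interpolation=cv2.INTER_CUBIC)
cv2.imwrite('pics/d1c.png',y)
E
```

```text
hole [ 0.5558 -0.0287  0.009 ] [ 0.5541 -0.0288  0.009 ]
lens [ 0.4869 -0.0413  0.155 ] [ 0.4876 -0.044   0.155 ]
foot [0.4976 0.1619 0.022 ] cap [0.4942 0.1593 0.18  ] [0.4869 0.1382 0.18  ]
board corners [array([ 0.4423, -0.2272]), array([0.4023, 0.0638]), array([0.6298, 0.0883]), array([ 0.6688, -0.2144])] [array([0.4236, 0.0564]), array([0.634 , 0.0603]), array([ 0.6467, -0.2332]), array([ 0.4491, -0.2311])]
bowl [ 0.5588 -0.4599  0.03  ] weights [ 0.6306 -0.1779  0.03  ] [0.6189 0.0251 0.03  ] brush [0.4942 0.3871 0.01  ] [0.6284 0.3858 0.01  ]
```

View pics/s1c.png

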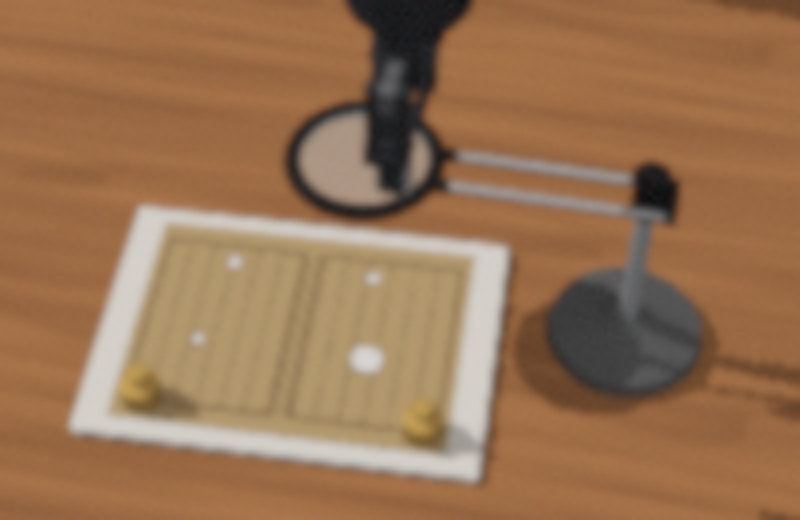

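View pics/d1c.png

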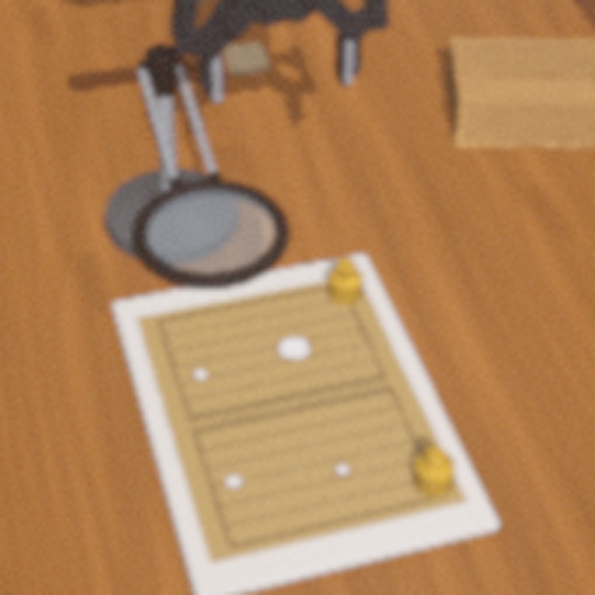

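The crops confirm it: the largest hole is the left, far-side one, at about (0.555,-0.029). The lens is at (0.487,-0.042) and the pivot at about (0.493,0.158). A push of about 60° on the far rod, towards the robot, clears the board's near edge. I'll close the fingers and come down beyond the far rod.

>>> {"name": "step_arm", "arguments": {"steps": [[0,0.2,0.3,0,0,0,0],[0,0.4,0.7,0,0,0,0],[0,0.5,1.1,0,0,0,0],[0,0.5,1.1,0,0,0,0],[0,0.5,1.1,0,0,0,0],[0,0.5,1.1,0,0,0,0],[0,0.5,1.1,-0.4,0,0,0],[0,0.5,1.1,-0.8,0,0,0],[0,0.5,1.1,-1.2,0,0,0],[0,0.5,1.1,-1.6,0,0,0],[0,0.5,1.1,-1.9,0,0,0],[0,0.5,1.1,-1.9,0,0,0]]}}

```text
time: 1.3
tcp_pos: [0.5734, 0.0544, 0.1522]
orientation: [0.707, 0.707, -0.002, -0.002]
force: [-0.7, -0.4, 0.2]
finger_gap: -0.0006
finger_force: 0.0
```

```bash
python3 - <<'E'
from h import *
a=cap('scene','s2.png');b=cap('side','d2.png')
x=cv2.resize(a['frame'][130:260,215:415],None,fx=3,fy=3,interpolation=cv2.INTER_CUBIC)
y=cv2.resize(b['frame'][120:250,200:400],None,fx=3,fy=3,interpolation=cv2.INTER_CUBIC)[:190+200]
cv2.imwrite('pics/c2.png',cv2.resize(np.vstack([x[:300],y[:300]]),None,fx=1,fy=1))
s=manip.sense();print(s['tcp_pos'],s['force'])
# arc plan
P=np.array([.493,.158]);r,d=.10,.033;T=np.array([.575,.055])
for p in range(0,70,6):
    q=np.radians(p);t=P+r*np.array([-np.sin(q),-np.cos(q)])+d*np.array([np.cos(q),-np.sin(q)])
    print(p,((t-T)/.05).round(2),-p/8)
E
```

```text
[0.57514386 0.05466917 0.15536904] [ 0.23171419 -0.09420677  1.16123192]
0 [-0.98  0.06] 0.0
6 [-1.19  0.  ] -0.75
12 [-1.41 -0.03] -1.5
18 [-1.63 -0.05] -2.25
24 [-1.85 -0.04] -3.0
30 [-2.07 -0.  ] -3.75
36 [-2.28  0.05] -4.5
42 [-2.49  0.13] -5.25
48 [-2.68  0.23] -6.0
54 [-2.87  0.35] -6.75
60 [-3.04  0.49] -7.5
66 [-3.2   0.64] -8.25
```

View pics/c2.png

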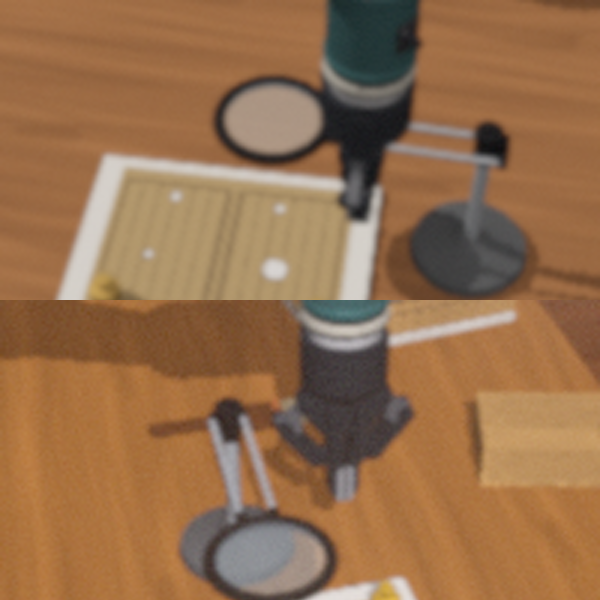

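The shut fingers stand clear, beyond the far rod, with the knuckles above rod height. Next I'll approach slowly and start the arc.

>>> {"name": "step_arm", "arguments": {"steps": [[0,-0.15,0,0,0,0,0],[0,-0.3,0.02,0,0,0,0],[0,-0.45,0.03,0,0,0,0],[0,-0.6,0.05,0,0,0,0],[0,-0.7,0.06,0,0,0,0],[0,-0.78,0.06,0,0,0,0],[0,-0.84,0.06,0,0,0,0],[0,-0.9,0.06,0,0,0,0],[0,-0.95,0.06,0,0,0,0],[0,-1.0,0.05,0,0,0,-0.1],[0,-1.06,0.03,0,0,0,-0.3],[0,-1.12,0.02,0,0,0,-0.5],[0,-1.19,0,0,0,0,-0.75],[0,-1.26,-0.01,0,0,0,-1.0],[0,-1.33,-0.02,0,0,0,-1.25],[0,-1.41,-0.03,0,0,0,-1.5]]}}

```text
time: 3.0
tcp_pos: [0.505, 0.0527, 0.1552]
orientation: [0.778, 0.628, 0.0, 0.001]
force: [2.2, -2.4, 0.1]
finger_gap: 0.0003
finger_force: 1.1
```

>>> {"name": "step_arm", "arguments": {"steps": [[0,-0.11,-0.01,0,0,0,-0.38],[0,-0.22,-0.02,0,0,0,-0.75],[0,-0.33,-0.02,0,0,0,-1.13],[0,-0.44,-0.01,0,0,0,-1.5],[0,-0.55,0.01,0,0,0,-1.88],[0,-0.66,0.03,0,0,0,-2.25],[0,-0.77,0.05,0,0,0,-2.63],[0,-0.87,0.08,0,0,0,-3.0],[0,-0.98,0.12,0,0,0,-3.38],[0,-1.08,0.16,0,0,0,-3.75],[0,-1.18,0.21,0,0,0,-4.13],[0,-1.27,0.26,0,0,0,-4.5],[0,-1.37,0.32,0,0,0,-4.88],[0,-1.46,0.38,0,0,0,-5.25],[0,-1.54,0.45,0,0,0,-5.6],[0,-1.6,0.5,0,0,0,-5.85],[0,-1.65,0.54,0,0,0,-6.05],[0,-1.68,0.56,0,0,0,-6.15],[0,-1.68,0.56,0,0,0,-6.15],[0,-1.68,0.56,0,0,0,-6.15]]}}

```text
time: 5.0
tcp_pos: [0.4205, 0.0813, 0.155]
orientation: [0.969, 0.249, -0.0, 0.0]
force: [-0.1, -1.1, -0.5]
finger_gap: -0.0002
finger_force: 0.7
```

```bash
python3 - <<'E'
from h import *
a=cap('scene','s3.png');b=cap('side','d3.png')
x=cv2.resize(a['frame'][100:260,215:415],None,fx=2.7,fy=2.7,interpolation=cv2.INTER_CUBIC)[:300]
y=cv2.resize(b['frame'][120:320,200:400],None,fx=3,fy=3,interpolation=cv2.INTER_CUBIC)
cv2.imwrite('pics/c3.png',np.hstack([cv2.resize(x,(400,222)),np.zeros((222,0,3),np.uint8)])if 0 else cv2.resize(a['frame'][100:260,215:415],(750,600),interpolation=cv2.INTER_CUBIC))
s=manip.sense();print(s['tcp_pos'],s['force'],s['joint_pos'])
E
```

```text
[0.42054657 0.08136611 0.15501707] [-0.1387604  -2.55952932  0.08600423] [ 5.87435421e-02 -1.49560195e-01  1.79047818e+00 -2.11009861e-04
  1.50072581e+00  1.12700794e+00]
```

View pics/c3.png

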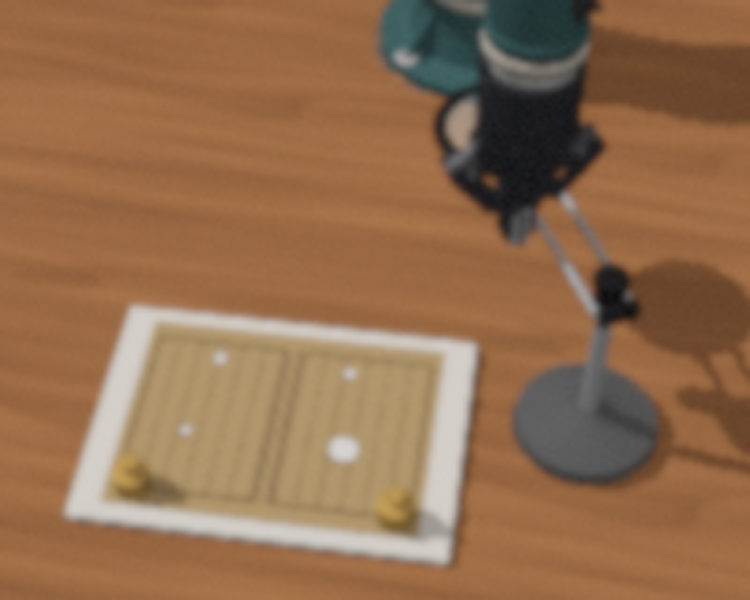

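The lens has swung well clear, to the robot's side, and the foot hasn't moved. Next I'll back off from the rod and rise, then measure the hole.

>>> {"name": "step_arm", "arguments": {"steps": [[0,0.1,-0.17,0,0,0,0],[0,0.25,-0.45,0,0,0,0],[0,0.5,-0.9,0,0,0,0],[0,0.75,-1.3,0,0,0,0],[0,1.0,-1.7,0.3,0,0,0.8],[0,1.2,-2.1,0.8,0,0,1.6],[0,1.3,-2.3,1.3,0,0,2.4],[0,1.3,-2.3,1.5,0,0,3.2],[0,1.3,-2.3,1.5,0,0,4.0],[0,1.3,-2.3,1.5,0,0,4.0]]}}

```text
time: 6.1
tcp_pos: [0.4862, -0.034, 0.2305]
orientation: [0.863, 0.506, 0.001, 0.0]
force: [-0.2, -0.5, -0.8]
finger_gap: -0.0001
finger_force: 0.0
```

```bash
python3 - <<'E'
from h import *
a=cap('scene','s4.png');b=cap('side','d4.png')
for n,f in (('scene s3','s3.png'),('s4','s4.png'),('d3','d3.png'),('d4','d4.png')):
    c=dict(np.load('pics/'+f+'.npz')); g=c['frame'].astype(float)
    u0,v0=(306,220) if 's' in f[0] else (314,239)
    w=g[v0-9:v0+10,u0-9:u0+10,0]; base=np.median(w); m=np.clip(w-base-35,0,None)
    yy,xx=np.mgrid[v0-9:v0+10,u0-9:u0+10]
    k=cv2.connectedComponents((m>0).astype(np.uint8))[1]; m=m*(k==k[9,9])
    u,v=(xx*m).sum()/m.sum(),(yy*m).sum()/m.sum()
    print(n,base,(m>0).sum(),u,v,world(c,u,v,.009).round(4))
# cap of foot / lens
c=b; cv2.imwrite('pics/c4.png',cv2.resize(np.hstack([a['frame'][80:260,220:420],b['frame'][130:310,200:400]]),(800,360),interpolation=cv2.INTER_CUBIC))
s=manip.sense();print(s['tcp_pos'],s['orientation'],s['force'])
E
```

```text
scene s3 107.0 55 306.19372952737484 219.30135704258305 [ 0.5531 -0.0287  0.009 ]
s4 108.0 55 306.20363466915194 219.30335507921714 [ 0.5531 -0.0286  0.009 ]
d3 112.0 58 313.6020646020646 238.97369297369298 [ 0.553  -0.0285  0.009 ]
d4 114.0 59 313.6081262592344 238.97112155809268 [ 0.553  -0.0285  0.009 ]
[ 0.48559489 -0.03365398  0.22965885] [ 8.63127713e-01  5.04985611e-01 -3.82688483e-05 -2.85894716e-04] [-0.28573443 -0.74635979 -0.76497836]
```

View pics/c4.png

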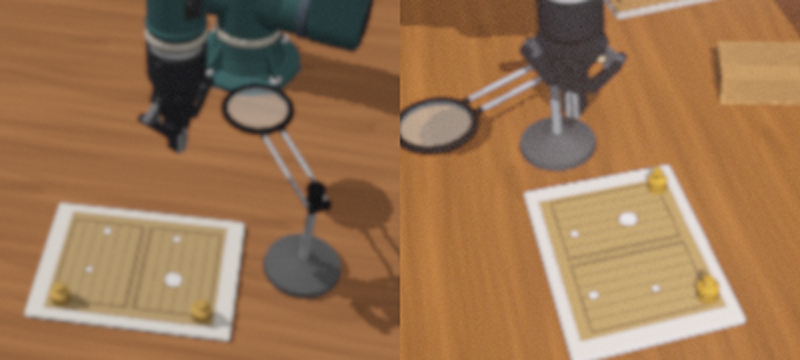

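Both cameras put the largest hole at (0.553,-0.0285), and the lens is clear of the board. I'll move over the hole and down.

>>> {"name": "step_arm", "arguments": {"steps": [[0,0.3,0.03,0,0,0,0],[0,0.6,0.05,0,0,0,0],[0,0.9,0.08,0,0,0,0],[0,1.2,0.1,0,0,0,0],[0,1.35,0.1,-0.4,0,0,0],[0,1.35,0.1,-0.9,0,0,0],[0,1.35,0.1,-1.4,0,0,0],[0,1.35,0.1,-1.9,0,0,0],[0,1.35,0.1,-2.4,0,0,0],[0,1.35,0.1,-2.8,0,0,0],[0,1.35,0.1,-3.1,0,0,0],[0,1.35,0.1,-3.3,0,0,0],[0,1.35,0.1,-3.5,0,0,0],[0,1.35,0.1,-3.6,0,0,0],[0,1.35,0.1,-3.68,0,0,0],[0,1.35,0.1,-3.68,0,0,0],[0,1.35,0.1,-3.68,0,0,0]]}}

```text
time: 7.9
tcp_pos: [0.5535, -0.0286, 0.0467]
orientation: [0.863, 0.506, 0.0, 0.0]
force: [-0.2, -0.1, -0.7]
finger_gap: -0.0001
finger_force: 0.0
```

```bash
python3 - <<'E'
from h import *
a=cap('scene','s5.png');b=cap('side','d5.png')
cv2.imwrite('pics/c5.png',cv2.resize(np.hstack([a['frame'][160:260,250:370],b['frame'][190:290,250:370]]),(800,333),interpolation=cv2.INTER_CUBIC))
s=manip.sense();print(s['tcp_pos'],s['orientation'],s['force'])
E
```

```text
[ 0.55352657 -0.02860588  0.04679991] [8.62548757e-01 5.05973348e-01 5.98760344e-04 5.03592269e-04] [-0.15652689 -0.60858653  1.10609956]
```

View pics/c5.png

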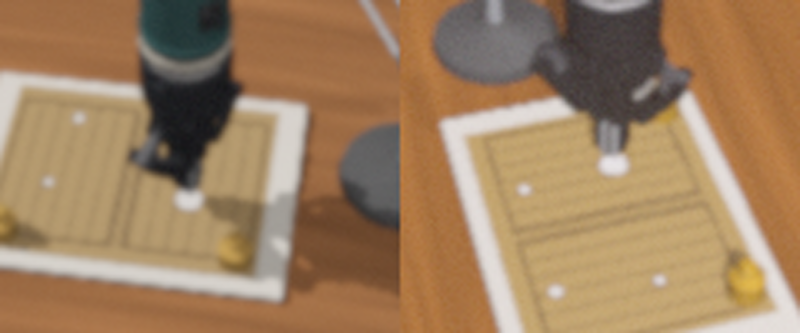

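The fingertips are directly above the big hole in both views, about 19 mm up and touching nothing. I'll hold for two seconds, then hand in.

>>> {"name": "step_arm", "arguments": {"steps": [[0,0,0,0,0,0,0],[0,0,0,0,0,0,0],[0,0,0,0,0,0,0],[0,0,0,0,0,0,0],[0,0,0,0,0,0,0],[0,0,0,0,0,0,0],[0,0,0,0,0,0,0],[0,0,0,0,0,0,0],[0,0,0,0,0,0,0],[0,0,0,0,0,0,0],[0,0,0,0,0,0,0],[0,0,0,0,0,0,0],[0,0,0,0,0,0,0],[0,0,0,0,0,0,0],[0,0,0,0,0,0,0],[0,0,0,0,0,0,0],[0,0,0,0,0,0,0],[0,0,0,0,0,0,0],[0,0,0,0,0,0,0],[0,0,0,0,0,0,0]]}}

```text
time: 10.0
tcp_pos: [0.553, -0.0285, 0.046]
orientation: [0.863, 0.506, 0.0, 0.0]
force: [0.8, 0.2, 0.0]
finger_gap: 0.0002
finger_force: 0.0
```

>>> {"name": "step_arm", "arguments": {"steps": [[0,0,0,0,0,0,0],[0,0,0,0,0,0,0],[0,0,0,0,0,0,0]]}}

```text
time: 10.3
tcp_pos: [0.553, -0.0285, 0.046]
orientation: [0.863, 0.506, -0.0, 0.0]
force: [-1.1, -0.5, -0.2]
finger_gap: 0.0002
finger_force: 0.0
```

```bash
python3 -c "
from cell import job
print(job.finish_job())"
```

```text
the job is handed in; nothing more can be done
None
```

The largest wormhole is the far-left one of the four as the robot sees them (x 0.553, y -0.029 m); the lens is pushed clear of the board, the arm held over the hole's middle for over two seconds and still points there about 18 mm above the paper, and the job is handed in, though no verdict came back.

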